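# Lock a quarter-turn stop against a board on a T-slot bed

### The arm

A 7-joint arm with a two-finger parallel gripper is mounted at the origin on the work surface. World frame = base frame: x ahead of the robot, y to its left, z up, the work surface at z = 0. Lengths are in m, angles in rad, forces in N, time in s.
With the tool pointing down it reaches from about 0.425 to 0.95 m from the base axis. Payload 16.7 kg.
Tool frame: the origin (TCP) lies midway between the tips of the shut fingers; the grasp point (between the pads) lies 19 mm behind it; z points along the fingers, y is the direction in which the jaws open and shut (so a half turn about z gives the same grasp; the last joint's range is limited). The gripper opens to 94 mm and grips with 3 to 60 N. Pads are 16 mm wide; open, the fingers measure 119 mm over their backs; the gripper's body (75 mm by 177 mm) begins 78 mm behind the grasp point.
Start: joints at [0.979, 0.426, 0.074, 1.606, -0.034, 1.111, -0.067], TCP at [0.289, -0.61, 0.205] pointing down, gripper open.
Joint ranges: [-2.85, 2.85], [-0.5, 2.14], [-1.23, 1.37], [0.21, 2.46], [-1.02, 4.16], [0.16, 2.05], [-2.73, 2.73]. Speed limits (rad/s): [1.89, 1.89, 2.39, 2.39, 3.01, 3.01, 3.01].

### API

Orientations are given as a unit quaternion [w, x, y, z].
In Python, from cell import r, vision, spotter gives the robot as it stands.
- The arm moves only by the tool step_arm, never from a script. Its argument "series" is text: rows parted by semicolons, each of 4 numbers parted by spaces: the shift along the world's x, y, z in units of 40 mm (1.0 is 40 mm), then the turn about the world's z in units of 8 degrees (1.0 is 8 degrees). In form: dx dy dz roll; .... A call has 1 to 5 rows; each row is the pose to reach, as a shift and turn from the pose measured when the call began; what a row does not reach only later rows make up. A row lasts 1/8 s, in which the tool goes at most 62.5 mm and 10.7 degrees, less where a joint would pass 70% of its speed; a pose out of reach is approached as far as the arm can. A call with a gripper value outside its range is refused whole. "grip" is the closure, from 0 (fully open) to 1 (shut), set as the call begins (left out, the last holds). The fingers move at their own pace and stop on an object; the grip force is fixed at half the most. Time passes only in rows, so rows that repeat a pose let the fingers close. It gives the time, the measured TCP pose, the force and the opening at its end, in the units of the state.
- r.get_state(): the state, without advancing time (a new reading comes with each control period).
- vision.grab_frame(name): name is "side" or "top" or "wrist"; returns (picture, depth): 384x512x3 uint8, red, green, blue; 384x512 float32, m along the optical axis (not along the pixel's ray), 0 where there is no reading.
- vision.camera_model(name): a dict with "fov_y" (degrees; the focal length in pixels is half the picture's height over the tangent of half this angle, whatever the lens; pixels are square), "cx", "cy" (the principal point, pixels), "world_from_camera" (4x4, takes a point from camera to world coordinates). Camera axes: x right, y down, z forward; pixel columns grow to the right and rows downward; lengths in m; the calibration is good to about 2 mm. A picture is of the moment at which its call begins: read the wrist's pose just before it. camera_model takes no time and is no camera call; for the wrist camera it gives the pose at the moment of the call.
- r.hand_in(): hands the job in, once; it reports no verdict.
Trained networks look in the newest picture that a camera, given by its name, has taken for a name from the list of things; names that differ only in an ending like _2 or _b are one class to them, and where a whole thing is asked for, a point or a joint stands for the part that bears it (a point fixed in the world has none). Each returns a list of dicts, best first, with "confidence" (0 to 1); they miss things now and then, are a little off and sometimes report something else, mostly with a low value. They report only what shows in the picture. A call takes as long as a camera call. They do not tell look-alikes from the thing itself.
- spotter.outline_of(camera, query): "pixels" (384x512 bool, what is visible of it) and "pixel" ([column, row] in pixels, amid what is visible of it).
- spotter.mark_of(camera, query): "pixel" ([column, row] in pixels: a listed point, or the origin of a listed thing).
The state is a dict: "t": time; "joints": joint angles; "qvel": joint speeds; "joint_torque": joint torques, N m; "eef_pos": TCP position; "eef_rot": TCP orientation; "force": force on the tool from outside, world axes, zero at the start; "wrist_torque": the same for the moment, N m; "opening": finger opening in m.
Only numpy, scipy, OpenCV 4.12 (cv2) and the standard library are available. Lean on these libraries where they do the work, as an engineer would, in place of code of your own. Each camera call takes 0.05 s, during which the arm holds its last target. There are 200 camera calls.

### The job

Take the red-winged quarter-turn stop from the wooden stand and drop its head into the T-slot of the aluminium bed a few fingers clear of the board, then slide it along the slot, without ramming, so that it pushes the board on until the rubber bumper of the blue end stop is squeezed. Holding the board pinched like that, press the stop down against its spring, turn it a quarter turn so that its wing lies across the slot and its head locks under the lips, and let go: the board must stay pinched. Leave the other fittings and tools where they are.

Things in the scene. Friction and masses are not known exactly. Their poses are not given: they have to be found in the camera images.
- slot (a point): Aluminium T-slot bed, fixed, 120 wide (x) by 400 long (y), top 30 mm above the table. Point: on its centre line, half-way along, level with the top; z up. The slot runs the whole length (y) at x = 0: mouth 14 mm wide between lips 10 mm thick, over a channel 26 wide and 13 high. A wooden fence strip, 10 thick, 20 high, stands along its +x edge, inner face at x = +50.
- endstop: Blue end stop with a black star knob, clamped immovably over the slot towards the bed's +y end, at another place each time: 86 wide, 24 thick, 26 high (52 with its knob). Origin: on the bed's top, in the middle of its face towards the board; axes as the bed's. From this face a thrust screw, 9 mm above the bed, points along -y to the board with a rubber bumper on its tip.
- board_near (a point): Loose pine board, 98 (x) by 180 (y) by 18 thick, about 0.2 kg, flat on the bed over the slot beside the fence, its far end 31 to 38 mm short of the end stop's face. Point: centre of its free (-y) end face, away from the end stop, half-way up; y runs along the board towards the end stop.
- board_far (a point): Centre of the same board's other (+y) end face, which must squeeze the bumper (rubber, 16 across, sprung: 1.5 N to start, 1.5 N more per mm, hard after 3 mm at 6 N). How far the thrust screw was set out is not measured: the free bumper stands anywhere from 9 to 29 mm proud of the end stop's face, and has to be felt through the board, which itself slides with 1 to 2 N.
- stop_grip (a point): Quarter-turn stop, about 0.16 kg. Point: centre of its red wing grip, a bar 46 long (x), 14 thick (y), 26 high with a white line along its top; z up. It starts upright in one of the stand's bores, wing roughly along the stand, point 45 mm above the stand's top. In the slot the point is 45 mm above the bed when it only rests there, about 43 when locked.
- stop_foot (a point): On the axis of the same stop, 38 mm below stop_grip: inside its round brass collar (36 across, 14 high, free to spin on the shank) at half its height, so the collar's side, which meets the board's end, stands 18 mm from it all round. The collar's underside lies 45 mm below stop_grip while the spring is out; it rests on the bed and the head hangs below.
- head_low (a point): Centre of the underside of the stop's steel head, 61 mm below stop_grip. Head 22 long (along the wing), 12.5 wide, 8 high, on a shank 10 across. With the collar just resting on the bed the head's top is still 2 mm up between the lips and cannot turn; pressed down 3 to 5 mm it turns freely either way. Let go after a quarter turn, the spring pulls it up under the lips.
- collar (a joint): How far the stop's sprung collar is pushed up the shank, m: 0 spring out, 0.002 locked under the lips, 0.005 fully compressed. It takes 7 N to start and 1.2 N more per mm (13 N at 5 mm).
- stand: Beech stand for T-slot fittings, fixed, 250 (x) by 70 (y) by 34 high, origin at the centre of its underside; three bores 30 mm across and 26 deep in a row along x at -80, 0 and +80. The stop and the two other fittings stand in them in any order.
- starbolt: Clamping bolt with a black star knob (38 across, top 42 above the stand), standing in a bore; origin on its axis at the stand's top. Leave it.
- pin: Bench pin with an aluminium collar and a round blue cap (24 across, top 42 above the stand), standing in a bore; origin on its axis at the stand's top. Leave it.
- glue: Orange glue bottle with a white nozzle, 58 across, 190 high, standing; origin under its centre. Leave it.
- square: Try square lying flat, wooden stock 115 long, steel blade 150 long, 18 high; origin under the middle of the stock. Leave it.
- tape: Yellow and black tape measure, 66 by 36, 62 high; origin under its centre. Leave it.
- offcut: Pine offcut, 50 by 90 by 18; origin under its centre. Leave it.
- mallet: Wooden mallet lying flat, 290 long, head 110 wide and 60 high; origin on the table under the handle, 120 from the head's middle. Leave it.
Things that resemble listed ones, but are neither listed nor needed, are in the scene too. Of the things that look like the part that bears stop_grip, the middle-sized one is meant. Leave any orange look-alike of the part that bears board_near alone.

How it is judged:
On the way, in this order (a step that is already met when the one before it is completed fails the run):
1. the stop's head is down in the slot, wing along the slot, clear of the board by at least 20 mm (z of stop_grip in the frame of slot between 0.035 and 0.048 m and x of stop_foot in the frame of slot between -0.004 and 0.004 m and y of stop_foot in the frame of slot above -0.195 m and angle between the x axis of stop_grip and the y axis of slot, either way round below 0.3 rad and y of stop_foot in the frame of board_near below -0.038 m), for 0.1 s.
2. slid along with its wing still along the slot, the stop pinches the board against the end stop's bumper with over 2 N (z of stop_grip in the frame of slot below 0.048 m and angle between the x axis of stop_grip and the y axis of slot, either way round below 0.5 rad and contact force between stop and board above 2 N and contact force between board and endstop above 2 N), for 0.1 s.
At the end, for the whole second after the job is handed in: Stop upright (5 deg) in the slot, wing across it (17 deg), head sprung up under the lips (collar pushed up over 1 mm), all released and at rest, and the board, flat on the bed, stays pinched between the stop's collar and the end stop's bumper (over 0.8 N on each) (angle between the x axis of stop_grip and the x axis of slot, either way round below 0.3 rad and z of stop_grip in the frame of slot between 0.039 and 0.0445 m and x of stop_foot in the frame of slot between -0.004 and 0.004 m and value of joint collar above 0.001 m and angle between stop_grip's own z axis and vertical below 0.08 rad and z of board_near in the frame of slot below 0.012 m and linear speed of board below 0.01 m/s and velocity of joint collar below 0.01 m/s and contact force between stop and board above 0.8 N and contact force between board and endstop above 0.8 N); the robot touches nothing.
It fails at once if another fitting in the stand is pulled out or shifted by more than 15 mm (distance of any of starbolt, pin from where it was at the start of the episode above 0.015 m).
It fails at once if a tool or other thing on the table is shifted by more than 30 mm or knocked over (distance of any of glue, square, tape, offcut, mallet from where it was at the start of the episode above 0.03 m or angle between glue's own z axis and vertical above 0.5 rad).
It fails at once if the board is rammed: over 35 N between the stop and the board (contact force between stop and board above 35 N).
It also fails if it takes over 48 s, if anything falls off the work surface, if the arm or the gripper's body presses on something with over 40 N, if the wrist force passes 120 N, or if a joint passes its speed limit or range.

## Working session

There is one attempt and no reset: what is moved stays moved. The work goes in short steps, Python scripts to look and compute and a tool call to move; the robot and the scene stay as the last step left them, time stands still between calls to the robot, and variables do not carry over. Pictures are saved under pics/ and viewed, about 8 in all and at most 12, crops included, and the job is handed in when it is done.

Besides the shell and the picture viewer there is one more tool, called after "Call:" as a command line: name --argument value ..., lists and objects as JSON in quotes. step_arm: Moves the arm, as the interface text tells. Its arguments: {"type":"object","properties":{"series":{"type":"string"},"grip":{"type":"number"}},"required":["series"]}

```bash
ls; mkdir -p pics; cat > h.py <<'E'
import numpy as np, cv2
from cell import r, vision, spotter
def grab(n):
    m=vision.camera_model(n); p,d=vision.grab_frame(n); return m,p,d
def px2w(m,u,v,z=None,depth=None):
    f=192/np.tan(np.radians(m["fov_y"])/2); T=np.array(m["world_from_camera"])
    ray=np.array([(u-m["cx"])/f,(v-m["cy"])/f,1.0])
    if depth is not None: return T[:3,:3]@(ray*depth)+T[:3,3]
    w=T[:3,:3]@ray; return T[:3,3]+w*(z-T[2,3])/w[2]
def cloud(m,d):
    f=192/np.tan(np.radians(m["fov_y"])/2); T=np.array(m["world_from_camera"])
    v,u=np.mgrid[:384,:512]
    P=np.stack([(u-m["cx"])/f*d,(v-m["cy"])/f*d,d],-1)
    return P@T[:3,:3].T+T[:3,3]
E
python3 - <<'E'
from h import *
s=r.get_state(); print(s["t"],s["eef_pos"],s["eef_rot"],s["opening"])
ims=[]
for n in ["top","side"]:
    m,p,d=grab(n); ims.append(p); np.savez(f"{n}.npz",p=p,d=d)
    print(n,m["fov_y"],np.round(np.array(m["world_from_camera"]),3).tolist())
    C=cloud(m,d)
    for q in ["slot","endstop","board_near","board_far","stop_grip","stand","starbolt","pin"]:
        for k in spotter.mark_of(n,q)[:4]:
            u,v=k["pixel"]; i,j=int(np.clip(v,0,383)),int(np.clip(u,0,511)); print(q,round(k["confidence"],2),np.round([u,v]),np.round(C[i,j],3))
    cv2.imwrite(f"pics/{n}.png",cv2.resize(p[:,:,::-1],None,fx=1.5,fy=1.5))
E
```

```text
pics
0.0 [ 0.28898788 -0.60952824  0.2047971 ] [-5.94313047e-04  9.75602423e-01  2.19543912e-01 -1.71162585e-04] 0.0942278218737919
top 43.90592174772725 [[0.002, -0.997, 0.072, 0.424], [-1.0, -0.002, 0.0, -0.005], [0.0, -0.072, -0.997, 1.209], [0.0, 0.0, 0.0, 1.0]]
endstop 0.78 [149. 159.] [0.591 0.242 0.041]
board_near 0.91 [396. 281.] [ 0.288 -0.371  0.013]
board_near 0.76 [232. 175.] [0.551 0.036 0.046]
board_far 0.98 [163. 160.] [0.588 0.209 0.046]
board_far 0.81 [346. 331.] [ 0.167 -0.241  0.019]
board_far 0.27 [334.  96.] [ 0.753 -0.218  0.019]
stop_grip 0.91 [423. 221.] [ 0.436 -0.406  0.103]
stop_grip 0.66 [408. 187.] [ 0.519 -0.388  0.058]
stop_grip 0.55 [368. 196.] [ 0.495 -0.286  0.086]
stand 0.76 [363. 198.] [ 0.492 -0.285  0.044]
stand 0.52 [332.  99.] [ 0.747 -0.214  0.015]
starbolt 0.51 [369. 230.] [ 0.415 -0.288  0.073]
pin 0.44 [362. 166.] [ 0.567 -0.273  0.077]
side 43.30652174165214 [[-0.877, -0.26, 0.404, -0.113], [-0.48, 0.493, -0.726, 1.097], [-0.01, -0.831, -0.557, 0.928], [0.0, 0.0, 0.0, 1.0]]
slot 0.72 [214. 220.] [0.554 0.125 0.049]
endstop 0.83 [180. 246.] [0.579 0.27  0.048]
board_near 0.87 [349. 176.] [ 0.302 -0.394 -0.001]
board_near 0.59 [232. 205.] [ 0.567 -0.003  0.024]
board_far 0.83 [372. 205.] [ 0.172 -0.234  0.007]
board_far 0.65 [190. 235.] [0.586 0.213 0.041]
stop_grip 0.79 [321. 139.] [ 0.434 -0.421  0.102]
stop_grip 0.67 [291. 155.] [ 0.486 -0.28   0.091]
stop_grip 0.43 [298. 153.] [ 0.506 -0.39   0.044]
stand 0.89 [289. 175.] [ 0.484 -0.257  0.022]
starbolt 0.56 [309. 173.] [ 0.418 -0.281  0.039]
pin 0.61 [264. 166.] [ 0.582 -0.259  0.035]
```

View pics/top.png

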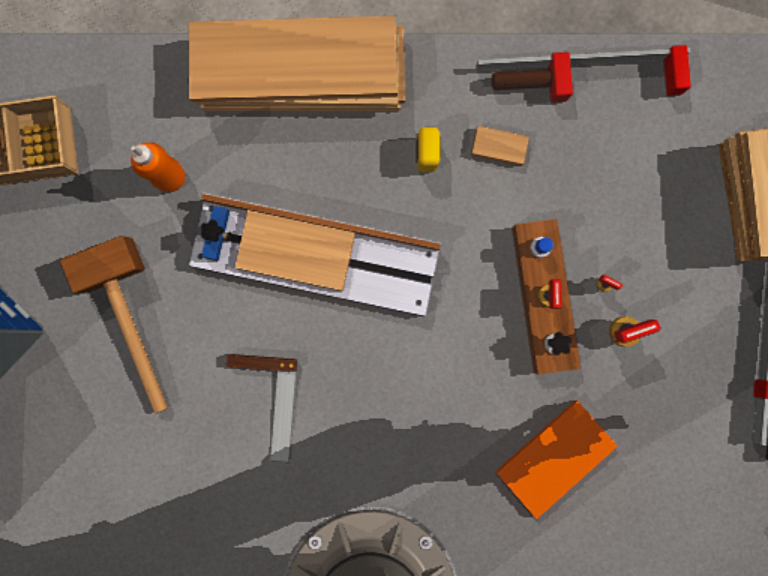

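```bash
python3 - <<'E'
import numpy as np, cv2
p=np.load("top.npz")["p"]; q=np.load("side.npz")["p"]
a=cv2.resize(p[140:260,340:450],(550,600),interpolation=cv2.INTER_CUBIC)
b=cv2.resize(q[105:195,240:340],(250,225),interpolation=cv2.INTER_CUBIC); b=np.vstack([b,np.zeros((375,250,3),np.uint8)])
cv2.imwrite("pics/crop1.png",np.hstack([a,b])[:,:,::-1])
E
```

```text
(no output)
```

View pics/crop1.png

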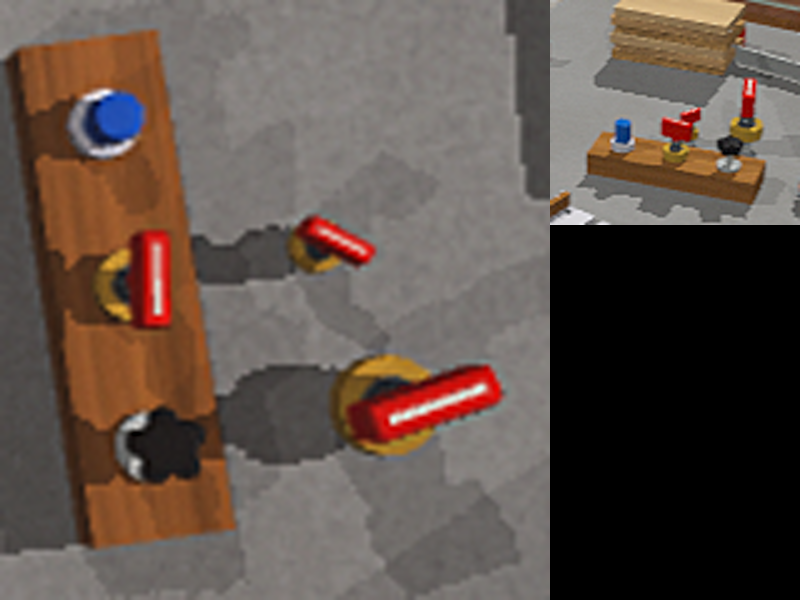

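The candidates for the red-winged stop are the large one on the table at (423,221), the small one on the table at (408,187) and the middle-sized one in the stand at (368,196), in full-picture pixels. I choose the one in the stand, as the crop confirms. The loose board is the pine one on the bed at about (197,167). The orange slab at (371,306) is the look-alike.

```bash
python3 - <<'E'
from h import *
D=np.load("top.npz"); p,d=D["p"].astype(int),D["d"]; m=vision.camera_model("top"); C=cloud(m,d)
v,u=np.mgrid[:384,:512]
def line(M,name):
    P=C[M][:,:3]; c=P[:,:2].mean(0); w,V=np.linalg.eigh(np.cov((P[:,:2]-c).T)); a=V[:,1]
    print(name,M.sum(),"c",np.round(c,4),"z",np.round(np.median(P[:,2]),4),"dir deg",round(np.degrees(np.arctan2(a[1],a[0]))%180,2),"ext",np.round(np.ptp((P[:,:2]-c)@V,axis=0),4))
    return c,a
R,G,B=p[...,0],p[...,1],p[...,2]
red=(R>150)&(G<60)&(B<60)
win=(abs(u-368)<14)&(abs(v-196)<16)
line(win&((red)|((R>170)&(G>150)))&(C[...,2]>.086),"wingtop")
bed=(C[...,1]>-.12)&(C[...,1]<.33)&(abs(C[...,0]-.56)<.13)
line(bed&(C[...,2]>.045)&(C[...,2]<.054)&(C[...,0]>.57)&(R<160)&(R>B+30),"fence")
top=bed&(abs(C[...,2]-.03)<.004); line(top&(C[...,1]<.03),"bedtop free")
bl=bed&(abs(C[...,2]-.048)<.004)&(R>150)&(R>B+40); line(bl,"board")
sl=bed&(R<70)&(C[...,1]<.03)&(C[...,1]>-.09)&(abs(C[...,0]-.53)<.05); line(sl,"slotdark")
for x in range(231,300,8):
    print(x,[ (int(k),int(R[k,x]),round(float(C[k,x,2]),3)) for k in range(170,192)][:0], end="")
E
python3 - <<'E'
from h import *
D=np.load("top.npz"); p=D["p"]
cv2.imwrite("pics/bed.png",cv2.resize(p[115:225,120:300],(800,489),interpolation=cv2.INTER_CUBIC)[:,:,::-1])
E
```

```text
wingtop 64 c [ 0.4964 -0.292 ] z 0.0915 dir deg 179.11 ext [0.0117 0.0427]
fence 609 c [0.6167 0.0873] z 0.0495 dir deg 78.14 ext [0.0881 0.4544]
bedtop free 1909 c [ 0.5311 -0.0349] z 0.0298 dir deg 61.39 ext [0.1364 0.165 ]
board 2769 c [0.5713 0.1224] z 0.0478 dir deg 79.71 ext [0.1345 0.445 ]
slotdark 278 c [ 0.5347 -0.0297] z 0.0077 dir deg 88.91 ext [0.0996 0.1173]
231 []239 []247 []255 []263 []271 []279 []287 []295 []
```

View pics/bed.png

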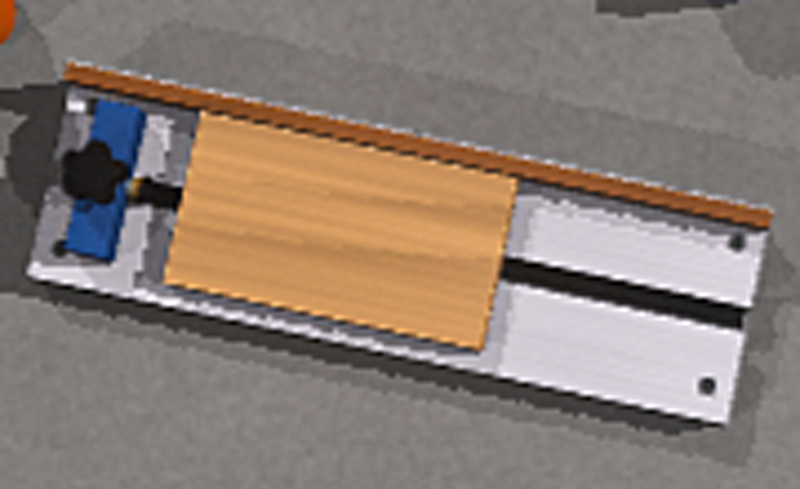

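The picture shows the bed tilted by about 12°, so its y axis is at about 78° in world. The slot is free from about (500,268) at the board's near end to (745,318) at the bed's end in the crop. I move over the stop.

Call:
step_arm --series "5.2 7.97 0 -3.2;5.2 7.97 0 -3.2;5.2 7.97 0 -3.2;5.2 7.97 0 -3.2;5.2 7.97 0 -3.2" --grip 0.45

```text
t: 1.52
eef_pos: [0.4583, -0.3504, 0.2058]
eef_rot: [0.0, 1.0, -0.002, 0.0]
force: [1.3, -0.1, 0.7]
opening: 0.0519
```

Call:
step_arm --series "0.95 1.48 0 0;0.95 1.48 0 0;0.95 1.48 0 0"

```text
t: 1.9
eef_pos: [0.4965, -0.2911, 0.2058]
eef_rot: [0.0, 1.0, -0.001, 0.0]
force: [-0.4, -0.3, -0.5]
opening: 0.0518
```

```bash
python3 - <<'E'
from h import *
s=r.get_state(); print(s["t"],s["eef_pos"],s["force"])
m,p,d=grab("wrist"); np.savez("w1.npz",p=p,d=d,T=m["world_from_camera"]); print(m["fov_y"],np.round(m["world_from_camera"],3).tolist())
C=cloud(m,d); R,G,B=[p[...,i].astype(int) for i in range(3)]
M=(((R>130)&(G<70)&(B<70))|((R>170)&(G>150)&(B>150)))&(C[...,2]>.087)&(C[...,2]<.097)
M&=np.hypot(C[...,0]-.496,C[...,1]+.291)<.04
pts=np.argwhere(M)[:,::-1].astype(np.float32); rc=cv2.minAreaRect(C[M][:,:2].astype(np.float32)); print(M.sum(),rc,np.median(C[M][:,2]))
cv2.imwrite("pics/w1.png",p[:,:,::-1])
E
```

```text
1.9 [ 0.49649105 -0.29106109  0.20582522] [-0.37382178 -0.27308079 -0.46499113]
70.6869406799339 [[-0.002, -0.967, -0.255, 0.571], [-1.0, 0.002, -0.0, -0.291], [0.001, 0.255, -0.967, 0.384], [0.0, 0.0, 0.0, 1.0]]
377 ((0.4946419894695282, -0.29219287633895874), (0.04440261051058769, 0.01236544456332922), 0.22613953053951263) 0.09083480292098561
```

View pics/w1.png

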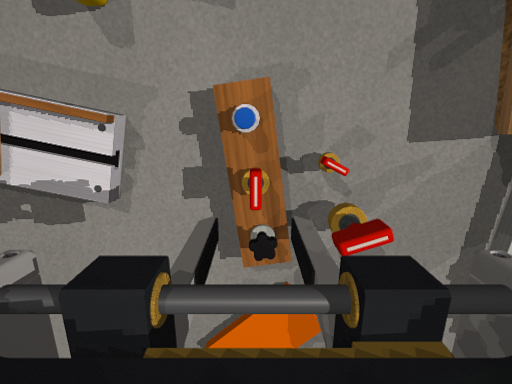

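The wrist picture shows the stop's wing at about (256,188), lined up with the jaws. The blue pin is at (245,118) and the star bolt at (263,245), and both are clear.

Call:
step_arm --series "-0.05 -0.03 -1.4 0;-0.05 -0.03 -2.8 0;-0.05 -0.03 -3.57 0;-0.05 -0.03 -3.57 0"

```text
t: 2.45
eef_pos: [0.4915, -0.2944, 0.0611]
eef_rot: [-0.0, 1.0, -0.004, -0.002]
force: [0.9, 0.1, 1.1]
opening: 0.0514
```

Call:
step_arm --series "0 0 0 0;0 0 0 0;0 0 0 0;0 0 0 0" --grip 1

```text
t: 2.95
eef_pos: [0.4917, -0.2945, 0.0617]
eef_rot: [-0.0, 1.0, -0.004, -0.001]
force: [0.1, 0.3, -0.2]
opening: 0.0151
```

Call:
step_arm --series "0 0 1 0;0 0 2.2 0;0 0 3 0;0 0 3 0"

```text
t: 3.45
eef_pos: [0.4929, -0.295, 0.1843]
eef_rot: [0.001, 1.0, -0.004, 0.001]
force: [0.2, -0.6, -1.8]
opening: 0.0138
```

```bash
python3 - <<'E'
from h import *
D=np.load("top.npz"); p,d=D["p"].astype(float),D["d"]; m=vision.camera_model("top"); g=p.mean(2)
E=[]
for u in range(236,285,2):   # slot dark band sub-pixel, per column
    v0=175.3+(u-232.5)*11.3/55.1; vs=np.arange(int(v0)-6,int(v0)+8); w=np.clip(190-g[vs,u],0,None)
    E.append(px2w(m,u,(w*vs).sum()/w.sum(),z=.03)[:2])
E=np.array(E); c=np.median(E,0); k=np.polyfit(E[:,1],E[:,0],1); res=E[:,0]-np.polyval(k,E[:,1])
k=np.polyfit(E[abs(res)<.002,1],E[abs(res)<.002,0],1)
print("slot x =",k,"dir",90-np.degrees(np.arctan(k[0])),"res",np.round(res*1e3,1))
for n,u,v,z in [("near edge",232.7,174.4,.048),("bed end",287.6,186.6,.03),("fence out L",120+68/4.444,115+62/4.444,.05),("fence out R",120+772/4.444,115+212/4.444,.05),("endstop face mid",120+128/4.444,115+185/4.444,.056)]:
    print(n,np.round(px2w(m,u,v,z=z),4))
s=r.get_state(); print(s["t"],s["eef_pos"],s["force"],s["opening"],np.round(s["joints"],2))
E
```

```text
slot x = [0.21229594 0.5432625 ] dir 78.0142876021906 res [ 0.5  0.1 -0.1  0.2 -0.4  0.  -0.5 -0.   0.1 -0.2  0.4 -0.3  0.3 -0.5
  0.1  0.1 -0.2  0.3 -0.3  0.3 -0.3  0.1  0.2 -0.2  0.2]
near edge [0.5496 0.0347 0.048 ]
bed end [ 0.5213 -0.1012  0.03  ]
fence out L [0.6615 0.2749 0.05  ]
fence out R [ 0.5784 -0.1148  0.05  ]
endstop face mid [0.592  0.2393 0.056 ]
3.45 [ 0.49293746 -0.29502841  0.18429345] [ 0.18015188 -0.58215692 -1.77522718] 0.013785367284591355 [ 0.42  0.28  0.01  1.86 -0.    1.   -1.15]
```

Call:
step_arm --series "1.13 6.78 0 9.81;1.13 6.78 0 9.81;1.13 6.78 0 9.81;1.13 6.78 0 9.81;1.13 6.78 0 9.81"

```text
t: 4.08
eef_pos: [0.5378, -0.0197, 0.1834]
eef_rot: [-0.001, 0.891, 0.453, -0.0]
force: [0.7, -0.1, -2.2]
opening: 0.0136
```

Call:
step_arm --series "0 -0.1 -0.8 3.01;0 -0.1 -1.7 3.01;0 -0.1 -1.7 3.01;0 -0.1 -1.7 3.01"

```text
t: 4.58
eef_pos: [0.5371, -0.0236, 0.1142]
eef_rot: [-0.001, 0.777, 0.629, -0.001]
force: [-0.0, 0.4, -1.3]
opening: 0.0134
```

```bash
python3 - <<'E'
from h import *
s=r.get_state(); q=s["eef_rot"]; print(s["t"],s["eef_pos"],"yaw",np.degrees(2*np.arctan2(q[2],q[1])),s["force"],s["opening"])
m,p,d=grab("wrist"); np.savez("w2.npz",p=p,d=d,T=m["world_from_camera"]); print(np.round(m["world_from_camera"],3).tolist())
cv2.imwrite("pics/w2.png",p[:,:,::-1])
E
```

```text
4.575 [ 0.53707168 -0.02361635  0.11418896] yaw 77.97812558683096 [-0.04250852  0.37973574 -1.26893354] 0.013435287996303892
[[0.978, -0.2, -0.055, 0.553], [-0.208, -0.946, -0.25, 0.049], [-0.002, 0.256, -0.967, 0.293], [0.0, 0.0, 0.0, 1.0]]
```

View pics/w2.png

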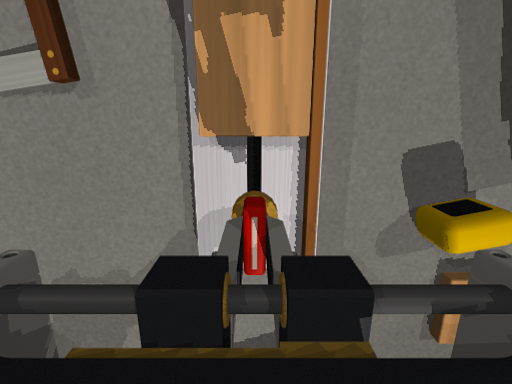

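The wrist picture shows the slot at about column 254, with the wing and brass collar centred on it (collar near (254,205)). The board's near end is at row 135. I now measure the fine lateral offset.

```bash
cat > lat.py <<'E'
from h import *
def lat(p,T,zc,rows):
    m=vision.camera_model("wrist"); m["world_from_camera"]=T
    e=np.array([np.sin(np.radians(78)),-np.cos(np.radians(78))]); n=np.array([np.cos(np.radians(78)),np.sin(np.radians(78))]); o=np.array([.5433,0])
    R,G,B=[p[...,i].astype(float) for i in range(3)]; g=p.mean(2)
    S=[]
    for v in rows:
        us=np.arange(240,270); w=np.clip(90-g[v,us],0,None); uc=(w*us).sum()/w.sum(); W=px2w(m,uc,v,z=.03)[:2]-o; S.append([W@n,W@e,(g[v,us]<60).sum()])
    S=np.array(S); k=np.polyfit(S[:,0],S[:,1],1); print("slot lateral mm",np.round(S[:,1]*1e3,2),"width px",S[:,2],"slope deg",np.degrees(k[0]),"mean",S[:,1].mean()*1e3)
    red=((R>120)&(G<60)&(B<60))|((R>190)&(G>150)); 
    Wg=[]
    for v in range(222,262,3):
        us=np.arange(236,276); u=us[red[v,us]]; W=px2w(m,(u.min()+u.max())/2,v,z=zc+.013)[:2]-o; Wg.append([W@n,W@e,u.min(),u.max()])
    Wg=np.array(Wg); print("wing lat mm",np.round(Wg[:,1]*1e3,2),"slope",np.degrees(np.polyfit(Wg[:,0],Wg[:,1],1)[0]),"along",np.round(Wg[[0,-1],0],4))
    br=(R>110)&(R>B+60)&(G>60)&(G<R); br[:180]=0; br[215:]=0; br[:,:225]=0; br[:,285:]=0
    for v in range(194,212,2):
        u=np.flatnonzero(br[v]); 
        if len(u)>4: W=px2w(m,(u.min()+u.max())/2,v,z=zc-.031)[:2]-o; print("collar row",v,u.min(),u.max(),round(W@e*1e3,2),round(W@n,4))
if __name__=="__main__":
    D=np.load("w2.npz"); lat(D["p"],D["T"],.1142+.0173,range(140,188,4))
    o=np.array([.5433,0]);e=np.array([np.sin(np.radians(78)),-np.cos(np.radians(78))]); print("tcp lat",(np.array([.53707,-.02362])-o)@e*1e3)
E
python3 lat.py
```

```text
slot lateral mm [-2.6  -2.62 -1.9  -1.9  -1.87 -1.94 -1.86 -1.93 -1.93 -1.89 -1.89 -1.81] width px [14. 14. 14. 14. 14. 14. 14. 14. 14. 14. 14. 14.] slope deg -0.7648311739331194 mean -2.0108854744097773
wing lat mm [-4.99 -4.42 -4.14 -3.85 -3.27 -2.68 -2.39 -2.1  -1.8  -1.8  -1.2  -0.9
 -0.6  -0.59] slope -10.184644611169887 along [-0.0072 -0.0325]
collar row 204 266 272 9.79 -0.01
collar row 206 266 274 10.55 -0.0116
collar row 208 266 275 10.95 -0.0131
collar row 210 266 276 11.35 -0.0147
tcp lat -1.1829854154560895
```

```bash
python3 - <<'E'
from h import *
D=np.load("w2.npz"); p=D["p"].astype(int)
for v in (200,206,212): print(v,[tuple(int(x) for x in p[v,u]) for u in range(230,280,3)])
for v in (225,235,245,255,265): print(v,[(u,*[int(x) for x in p[v,u]]) for u in range(240,272) if p[v,u,0]>110])
big=cv2.resize(p[180:290,205:305].astype(np.uint8),(600,600),interpolation=cv2.INTER_CUBIC)
cv2.imwrite("pics/w2c.png",big[:,:,::-1])
E
```

```text
200 [(189, 183, 185), (192, 185, 187), (110, 96, 80), (78, 58, 19), (106, 78, 24), (80, 2, 4), (91, 3, 1), (92, 8, 7), (93, 9, 6), (92, 8, 0), (93, 8, 3), (87, 2, 4), (105, 79, 25), (92, 69, 20), (94, 78, 59), (204, 198, 199), (197, 190, 192)]
206 [(192, 187, 188), (94, 78, 57), (84, 62, 19), (84, 63, 20), (89, 66, 22), (83, 4, 3), (101, 6, 5), (100, 5, 3), (102, 9, 4), (101, 6, 2), (102, 9, 4), (90, 5, 2), (120, 85, 28), (172, 128, 40), (173, 129, 40), (83, 67, 46), (198, 192, 192)]
212 [(170, 163, 166), (77, 56, 14), (84, 62, 20), (84, 63, 20), (56, 39, 26), (145, 10, 1), (112, 8, 3), (114, 8, 1), (116, 11, 5), (116, 6, 2), (117, 10, 5), (109, 6, 3), (85, 57, 38), (176, 130, 41), (162, 121, 38), (163, 120, 36), (200, 195, 199)]
225 [(244, 130, 8, 0), (245, 142, 9, 2), (246, 156, 7, 0), (247, 170, 7, 0), (248, 179, 10, 2), (249, 179, 8, 0), (250, 178, 2, 0), (251, 182, 63, 54), (252, 193, 154, 139), (253, 196, 184, 168), (254, 186, 171, 156), (255, 113, 105, 95), (256, 117, 105, 95), (257, 118, 54, 48), (258, 115, 1, 0), (259, 115, 3, 0), (260, 115, 6, 3), (261, 116, 7, 3), (262, 11
[... 828 characters left out ...]
6), (253, 160, 150, 137), (254, 159, 147, 135), (255, 159, 148, 136), (256, 159, 140, 129), (257, 161, 48, 40), (258, 163, 24, 14), (259, 167, 31, 23), (260, 168, 31, 24), (261, 170, 35, 25), (262, 166, 33, 24), (263, 145, 20, 13)]
265 [(243, 121, 104, 105), (245, 112, 2, 0), (246, 126, 10, 2), (247, 141, 15, 6), (248, 149, 15, 7), (249, 148, 11, 2), (250, 149, 10, 3), (251, 152, 38, 31), (252, 158, 103, 93), (253, 161, 152, 140), (254, 161, 148, 136), (255, 160, 149, 137), (256, 161, 142, 129), (257, 167, 53, 44), (258, 168, 27, 19), (259, 171, 34, 26), (260, 174, 37, 28), (261, 176, 40, 32), (262, 162, 28, 20), (263, 150, 16, 10), (264, 134, 1, 0), (265, 119, 73, 73), (266, 151, 153, 153)]
```

View pics/w2c.png

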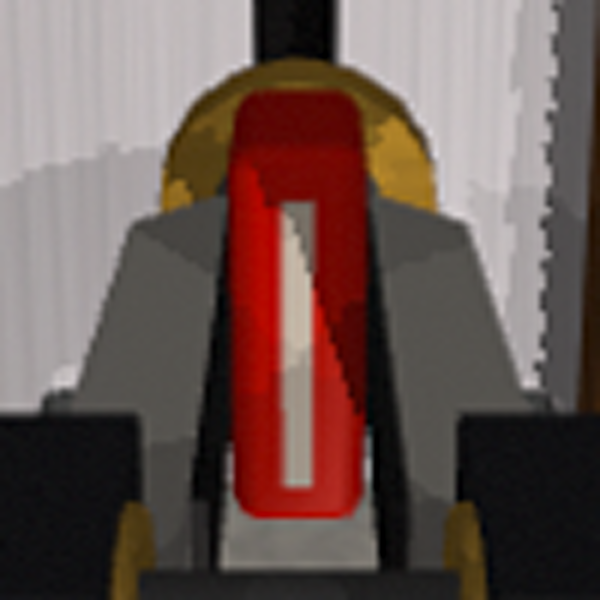

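Call:
step_arm --series "-0.012 0.003 -0.5 0;-0.012 0.003 -0.9 0;-0.012 0.003 -0.9 0"

```text
t: 5.0
eef_pos: [0.5362, -0.0235, 0.0777]
eef_rot: [-0.002, 0.778, 0.629, -0.001]
force: [0.4, -0.5, -0.4]
opening: 0.0137
```

```bash
cat > rel.py <<'E'
from h import *
import sys
s=r.get_state(); q=s["eef_rot"]; t=s["eef_pos"]; yaw=np.degrees(2*np.arctan2(q[2],q[1]))
m,p,d=grab("wrist"); np.savez(sys.argv[1]+".npz",p=p,d=d,T=m["world_from_camera"])
e=np.array([np.sin(np.radians(78)),-np.cos(np.radians(78))]); n=np.array([np.cos(np.radians(78)),np.sin(np.radians(78))]); o=np.array([.5433,0])
L=lambda W:((W[:2]-o)@e*1e3,(W[:2]-o)@n*1e3)
print("t",s["t"],"tcp",np.round(t,4),"yaw",round(yaw,2),"lat,along",np.round(L(t),2),"F",np.round(s["force"],1),"open",s["opening"],"cx",m["cx"],m["cy"])
g=cv2.GaussianBlur(p,(1,5),0).mean(2); P=p.astype(float)
def edges(row,a,b,level,z):   # sub-pixel crossings of g through level
    x=np.arange(a,b); y=g[row,a:b]-level; i=np.flatnonzero(y[:-1]*y[1:]<0); c=x[i]+y[i]/(y[i]-y[i+1]); return c
rows=[int(a) for a in sys.argv[2:4]]
for v in range(*rows,5):
    c=edges(v,236,274,100,.03)
    if len(c)>=2: W=px2w(m,(c[0]+c[-1])/2,v,z=.03); print("slot row",v,np.round(c,1),np.round(L(W),2))
w=P.min(2)
for v in range(222,266,8):
    x=np.arange(244,264); y=w[v,244:264]-80; i=np.flatnonzero(y[:-1]*y[1:]<0); c=x[i]+y[i]/(y[i]-y[i+1])
    if len(c)>=2: W=px2w(m,(c[0]+c[-1])/2,v,z=t[2]+.0173+.013); print("line row",v,np.round(c,1),np.round(L(W),2))
sat=P[...,0]-P[...,2]
for v in range(192,216,3):
    x=np.arange(215,295); y=sat[v,215:295]-35; i=np.flatnonzero(y[:-1]*y[1:]<0); c=x[i]+y[i]/(y[i]-y[i+1])
    if len(c)>=2: W=px2w(m,(c[0]+c[-1])/2,v,z=t[2]+.0173-.031); print("collar row",v,np.round(c[[0,-1]],1),np.round(L(W),2))
cv2.imwrite(f"pics/{sys.argv[1]}.png",cv2.resize(p[120:290,190:320],(459,600),interpolation=cv2.INTER_CUBIC)[:,:,::-1])
E
python3 rel.py w3 120 190
```

```text
t 5.0 tcp [ 0.5362 -0.0235  0.0777] yaw 77.89 lat,along [ -2.06 -24.46] F [ 0.4 -0.5 -0.4] open 0.01374240711503527 cx 254.3009514189224 191.74258189741576
slot row 155 [245.5 262.7] [-2.26 22.04]
slot row 160 [245.6 262.6] [-2.24 17.85]
slot row 165 [245.6 262.6] [-2.25 13.63]
slot row 170 [245.7 263.1] [-2.02  9.36]
slot row 175 [245.8 263. ] [-2.01  5.06]
slot row 180 [246.1 263. ] [-1.88  0.71]
slot row 185 [246.1 262.9] [-1.91 -3.68]
line row 222 [251.9 256.3] [-1.94 -7.26]
line row 230 [251.3 256.2] [ -2.16 -12.27]
line row 238 [251.3 256.5] [ -2.08 -17.37]
line row 246 [251.4 256.5] [ -2.06 -22.55]
line row 254 [251.5 256.5] [ -2.03 -27.82]
line row 262 [251.8 256.6] [ -1.94 -33.18]
collar row 192 [246.2 262.8] [-1.83 -0.85]
collar row 195 [241.4 267. ] [-2.08 -3.14]
collar row 198 [237.6 270.9] [-2.05 -5.44]
collar row 201 [235.6 272.5] [-2.18 -7.75]
collar row 204 [234.2 274.5] [ -1.95 -10.08]
collar row 207 [232.7 275.8] [ -2.05 -12.42]
collar row 210 [231.7 276.8] [ -2.01 -14.78]
collar row 213 [231.3 277.3] [ -1.99 -17.15]
```

View pics/w3.png

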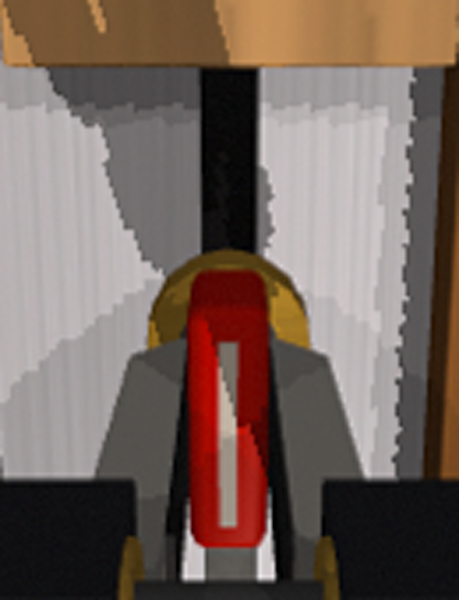

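The close wrist picture shows the collar and wing centred over the slot within about 0.3 mm. The board's edge is well ahead. I lower the stop.

Call:
step_arm --series "0.005 0 -0.1 0.05;0.005 0 -0.2 0.05;0.005 0 -0.27 0.05"

```text
t: 5.42
eef_pos: [0.537, -0.0234, 0.0676]
eef_rot: [-0.001, 0.776, 0.631, -0.001]
force: [-0.1, 0.7, -0.8]
opening: 0.0137
```

Call:
step_arm --series "0 0 -0.1 0;0 0 -0.18 0;0 0 -0.24 0;0 0 -0.24 0"

```text
t: 5.92
eef_pos: [0.537, -0.0234, 0.0581]
eef_rot: [-0.001, 0.776, 0.631, -0.001]
force: [-2.5, -0.7, 6.7]
opening: 0.0134
```

Call:
step_arm --series "-0.005 0 0.02 0;0.04 0.22 0.02 0;0.09 0.44 0.02 0;0.135 0.66 0.02 0;0.175 0.86 0.02 0"

```text
t: 6.55
eef_pos: [0.5441, 0.0119, 0.0588]
eef_rot: [-0.001, 0.775, 0.632, -0.001]
force: [-0.4, -0.1, -1.2]
opening: 0.0139
```

Call:
step_arm --series "0.008 0.037 0 0;0.015 0.073 0 0;0.023 0.11 0 0;0.03 0.146 0 0;0.038 0.183 0 0"

```text
t: 7.18
eef_pos: [0.5456, 0.0191, 0.0588]
eef_rot: [-0.001, 0.775, 0.631, -0.001]
force: [-0.4, -1.7, -1.6]
opening: 0.0137
```

```bash
python3 - <<'E'
from h import *
n=np.array([.208,.978])
for k in range(6):
    s=r.get_state(); print(s["t"],round(float((np.array(s["eef_pos"][:2])-[.5433,0])@n)*1e3,2),np.round(s["force"],2),"Fn",round(float(np.array(s["force"][:2])@n),2))
m,p,d=grab("wrist"); 
cv2.imwrite("pics/w4.png",cv2.resize(p[0:290,150:360],(434,600),interpolation=cv2.INTER_CUBIC)[:,:,::-1])
E
```

```text
7.175 19.13 [-0.35 -1.67 -1.63] Fn -1.71
7.175 19.13 [-0.35 -1.67 -1.63] Fn -1.71
7.175 19.13 [-0.35 -1.67 -1.63] Fn -1.71
7.175 19.13 [-0.35 -1.67 -1.63] Fn -1.71
7.175 19.13 [-0.35 -1.67 -1.63] Fn -1.71
7.175 19.13 [-0.35 -1.67 -1.63] Fn -1.71
```

View pics/w4.png

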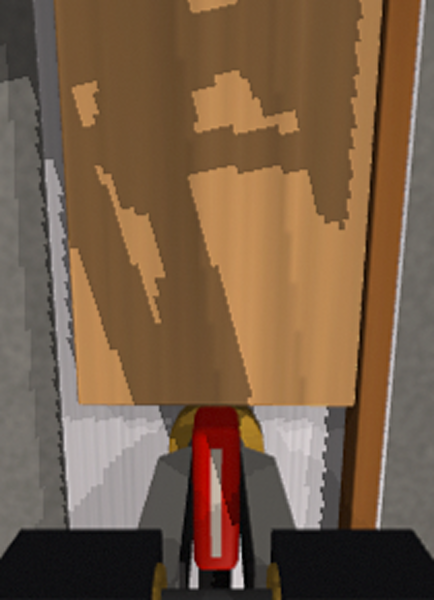

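```bash
python3 - <<'E'
from h import *
D=np.load("top.npz"); m=vision.camera_model("top"); C=cloud(m,D["d"])
n=np.array([.208,.978]);e=np.array([.978,-.208]); W=C[...,:2]-[.5433,0]; a=W@n*1e3; l=W@e*1e3+1.5
for k in np.arange(205,252,2.5):
    M=(abs(a-k)<1.3)&(abs(l)<9); print(k,np.round(np.sort(C[M][:,2]*1e3))[-6:])
E
```

```text
205.0 [47. 48. 48. 48. 49. 50.]
207.5 [48. 48. 48. 49. 51. 51.]
210.0 [47. 47. 47. 48. 48. 49.]
212.5 [46. 46. 48. 49. 50. 50.]
215.0 [47. 48. 49. 49. 51. 52.]
217.5 [46. 46. 47. 51.]
220.0 []
222.5 [25.]
225.0 [24. 27. 30. 32.]
227.5 [ 5.  7.  7.  8. 27. 29.]
230.0 [ 6.  7. 11. 12. 29. 31.]
232.5 [ 4.  6.  7. 10. 11. 32.]
235.0 [ 7.  7.  8. 25. 27. 33.]
237.5 [42. 42. 44. 47. 47. 48.]
240.0 [30. 43. 44. 45. 46. 49.]
242.5 [ 5.  7. 26. 40. 41. 45.]
245.0 [71. 74. 78. 80. 80. 81.]
247.5 [80. 81. 81. 81. 84. 85.]
250.0 [80. 80. 81. 82. 83. 85.]
```

Call:
step_arm --series "0.003 0.015 0 0;0.006 0.029 0 0;0.009 0.044 0 0;0.012 0.059 0 0;0.015 0.073 0 0"

```text
t: 7.85
eef_pos: [0.5463, 0.0223, 0.0588]
eef_rot: [-0.001, 0.775, 0.632, -0.001]
force: [0.6, -0.3, -1.9]
opening: 0.0137
```

The depth data put the bumper's tip about 19 mm beyond the board's starting position. That leaves about 13 mm to go, so I advance 8 mm and then feel for it slowly.

Call:
step_arm --series "0.008 0.039 0 0;0.016 0.078 0 0;0.024 0.118 0 0;0.033 0.157 0 0;0.041 0.196 0 0"

```text
t: 8.48
eef_pos: [0.548, 0.0303, 0.0588]
eef_rot: [-0.001, 0.775, 0.632, -0.001]
force: [0.3, -1.0, -1.3]
opening: 0.0139
```

Call:
step_arm --series "0.003 0.015 0 0;0.006 0.029 0 0;0.009 0.044 0 0;0.012 0.059 0 0;0.015 0.073 0 0"

```text
t: 9.1
eef_pos: [0.5486, 0.0332, 0.0588]
eef_rot: [-0.001, 0.775, 0.631, -0.001]
force: [-0.5, -1.5, -0.7]
opening: 0.0138
```

Call:
step_arm --series "0.003 0.012 0 0;0.005 0.024 0 0;0.008 0.037 0 0;0.01 0.049 0 0;0.01 0.049 0 0"

```text
t: 9.72
eef_pos: [0.549, 0.0352, 0.0589]
eef_rot: [-0.001, 0.775, 0.632, -0.001]
force: [0.7, -0.9, -1.5]
opening: 0.0137
```

Call:
step_arm --series "0.003 0.012 0 0;0.005 0.024 0 0;0.008 0.037 0 0;0.01 0.049 0 0;0.01 0.049 0 0"

```text
t: 10.35
eef_pos: [0.5493, 0.037, 0.0588]
eef_rot: [-0.001, 0.775, 0.631, -0.001]
force: [-1.2, -4.3, -0.1]
opening: 0.0138
```

Call:
step_arm --series "0.002 0.01 0 0;0.004 0.02 0 0;0.004 0.02 0 0"

```text
t: 10.72
eef_pos: [0.5494, 0.0375, 0.0588]
eef_rot: [-0.001, 0.775, 0.631, -0.001]
force: [-1.6, -4.6, -0.4]
opening: 0.0142
```

```bash
python3 - <<'E'
from h import *
n=np.array([.208,.978])
for k in range(3):
    vision.grab_frame("wrist"); s=r.get_state(); q=s["eef_rot"]; print(s["t"],np.round(s["eef_pos"],4),"along",round(float((np.array(s["eef_pos"][:2])-[.5433,0])@n)*1e3,2),"lat",round(float((np.array(s["eef_pos"][:2])-[.5433,0])@[.978,-.208])*1e3,2),np.round(s["force"],2),"Fn",round(float(np.array(s["force"][:2])@n),2),np.degrees(2*np.arctan2(q[2],q[1])),np.round(s["joints"],2))
E
```

```text
10.775 [0.5495 0.0375 0.0588] along 38.0 lat -1.79 [-0.95 -5.07 -0.05] Fn -5.16 78.31146498012268 [ 0.09  0.43 -0.34  1.99  0.2   0.76 -0.57]
10.825 [0.5494 0.0375 0.0588] along 37.99 lat -1.83 [-1.32 -6.03 -0.14] Fn -6.17 78.31198573264652 [ 0.09  0.43 -0.34  1.99  0.2   0.76 -0.57]
10.875 [0.5495 0.0375 0.0588] along 37.99 lat -1.78 [-1.28 -6.67 -0.59] Fn -6.79 78.31018475493735 [ 0.09  0.43 -0.34  1.99  0.2   0.76 -0.57]
```

The bumper is squeezed: tool force is about 5–6 N along the slot, against about 1.2 N while the board was sliding freely. Before I turn, I check how far the stop's axis lies from the TCP along the wing.

```bash
python3 - <<'E'
from h import *
from scipy.optimize import least_squares
n=np.array([.208,.978]);e=np.array([.978,-.208]);o=np.array([.5433,0])
for f,t in [("w2",(.53707,-.02362,.11419)),("w3",(.5362,-.0235,.0777))]:
    D=np.load(f+".npz"); p=D["p"].astype(float); m=vision.camera_model("wrist"); m["world_from_camera"]=D["T"]
    col=p[:,252:257].mean(1); g=col.min(1); rows=[v for v in range(205,290) if g[v]>70 and col[v,0]-g[v]<60]; 
    red=[v for v in range(190,300) if col[v,0]-col[v,1]>60]
    zt=t[2]+.0173+.013; T0=(np.array(t[:2])-o)@n*1e3
    A=lambda v:(px2w(m,254,v,z=zt)[:2]-o)@n*1e3-T0
    print(f,"line rows",rows[0],rows[-1],"along rel TCP",A(rows[0]-.5),A(rows[-1]+.5),"red rows",red[0],red[-1],A(red[-1]+.5))
    sat=p[...,0]-p[...,2]; P=[]
    for v in range(190,216,2):
        x=np.arange(215,295); y=sat[v,215:295]-35; i=np.flatnonzero(y[:-1]*y[1:]<0); c=x[i]+y[i]/(y[i]-y[i+1])
        if len(c)>=2 and c[-1]-c[0]>20:
            for u in (c[0],c[-1]): W=px2w(m,u,v,z=t[2]+.0173-.031)[:2]-o; P.append([W@e*1e3,W@n*1e3-T0])
    P=np.array(P); 
    s=least_squares(lambda q:np.hypot(P[:,0]-q[0],P[:,1]-q[1])-18,[-2,0]); s2=least_squares(lambda q:np.hypot(P[:,0]-q[0],P[:,1]-q[1])-q[2],[-2,0,18]); print(" collar centre (lat, along rel TCP), R=18:",s.x,s.cost," free R:",s2.x)
E
```

```text
w2 line rows 217 283 along rel TCP 20.581961383236784 -23.57982998532299 red rows 197 274 -17.281592495052326
 collar centre (lat, along rel TCP), R=18: [-1.17486207  5.27314176] 3.5456064737084043  free R: [-1.17776255  6.93712353 16.99216915]
w3 line rows 217 283 along rel TCP 20.600418132103737 -23.58067715538065 red rows 197 274 -17.2792438846362
 collar centre (lat, along rel TCP), R=18: [-2.07614797  5.32716852] 3.7049520730319845  free R: [-2.07789375  7.01496216 16.97283805]
```

Call:
step_arm --series "0.002 0.007 -0.03 0;0.002 0.007 -0.06 0;0.002 0.007 -0.09 0;0.002 0.007 -0.12 0;0.002 0.007 -0.12 0"

```text
t: 11.5
eef_pos: [0.5496, 0.0376, 0.0545]
eef_rot: [-0.001, 0.776, 0.631, -0.001]
force: [-4.2, -5.0, 11.0]
opening: 0.0142
```

```bash
python3 - <<'E'
from h import *
s=r.get_state(); n=np.array([.208,.978]);e=np.array([.978,-.208]);o=np.array([.5433,0])
F=np.array(s["force"]); t=np.array(s["eef_pos"]); print(s["t"],np.round(t,4),"along",(t[:2]-o)@n*1e3,"lat",(t[:2]-o)@e*1e3,"Fn,Fe,Fz",F[:2]@n,F[:2]@e,F[2])
for f,t0,ax in [("w1",(.49649,-.29106),np.array([1,0.])),("w2",(.53707,-.02362),n),("w3",(.5362,-.0235),n)]:
    D=np.load(f+".npz"); p=D["p"].astype(int); m=vision.camera_model("wrist"); m["world_from_camera"]=D["T"]; C=cloud(m,D["d"])
    R,G,B=p[...,0],p[...,1],p[...,2]; N=np.hypot(C[...,0]-t0[0],C[...,1]-t0[1])<.04
    M=N&(((R>80)&(G<70)&(B<70)&(R>2*G))|((R>100)&(R-B>15)&(R-B<60)))&(p.shape[0]>0); zt=np.percentile(C[M&(R>2*G)][:,2],90)
    M&=abs(C[...,2]-zt)<.006; a=(C[M][:,:2]-t0)@ax*1e3; W=M&(G>80); b=(C[W][:,:2]-t0)@ax*1e3
    print(f,"ztop",zt,"wing along rel TCP",np.percentile(a,[1,99]),"mid",np.percentile(a,[1,99]).mean(),"line",np.percentile(b,[3,97]))
E
```

```text
11.5 [0.5496 0.0376 0.0545] along 38.044670838818185 lat -1.6709898044244285 Fn,Fe,Fz -5.785646054090236 -3.0849250268239463 11.048486563423973
w1 ztop 0.09163651159146996 wing along rel TCP [-23.58640025  20.80346197] mid -1.3914691402500914 line [-17.5616675  13.2667083]
w2 ztop 0.14342763487276933 wing along rel TCP [-17.97133678  26.165303  ] mid 4.0969831088870325 line [-12.15442621  19.12057141]
w3 ztop 0.10696877006466114 wing along rel TCP [-18.19564909  26.12148979] mid 3.962920353867325 line [-12.79540878  19.30062647]
```

The wing is offset about 3.7 mm along the slot from the TCP, so I turn about the stop's axis rather than the TCP, in three calls with force checks.

Call:
step_arm --series "0.014 0.005 -0.01 1;0.027 0.005 -0.01 2;0.04 0.007 -0.01 3;0.052 0.01 -0.01 4;0.064 0.016 -0.01 5"

```text
t: 12.12
eef_pos: [0.5517, 0.0379, 0.0545]
eef_rot: [-0.001, 0.511, 0.86, -0.002]
force: [-6.0, -5.1, 10.2]
opening: 0.0139
```

Call:
step_arm --series "0.012 0.014 -0.01 1;0.022 0.022 -0.01 2;0.03 0.031 -0.01 3;0.036 0.042 -0.01 4;0.042 0.054 -0.01 5"

```text
t: 12.75
eef_pos: [0.553, 0.0394, 0.0545]
eef_rot: [-0.0, 0.184, 0.983, -0.003]
force: [-6.7, -7.3, 9.6]
opening: 0.0137
```

Call:
step_arm --series "-0.002 0.008 -0.01 0.7;-0.004 0.01 -0.01 1.18;-0.004 0.01 -0.01 1.18;-0.004 0.01 -0.01 1.18"

```text
t: 13.25
eef_pos: [0.5531, 0.0399, 0.0546]
eef_rot: [0.0, 0.103, 0.995, -0.003]
force: [-4.0, -4.4, 10.3]
opening: 0.0135
```

```bash
cat > st.py <<'E'
from h import *
n=np.array([.208,.978]);e=np.array([.978,-.208]);o=np.array([.5433,0]); Fs=[]
for k in range(5):
    vision.grab_frame("wrist"); s=r.get_state(); F=np.array(s["force"]); Fs.append([F[:2]@n,F[:2]@e,F[2]])
t=np.array(s["eef_pos"]); q=s["eef_rot"]; print(s["t"],np.round(t,4),"along",(t[:2]-o)@n*1e3,"lat",(t[:2]-o)@e*1e3,"yaw",np.degrees(2*np.arctan2(q[2],q[1])),"Fn,Fe,Fz",np.mean(Fs,0),np.std(Fs,0),s["opening"])
E
python3 st.py
```

```text
13.5 [0.5531 0.0399 0.0547] along 41.05504190399426 lat 1.2953092399028554 yaw 168.21675163547536 Fn,Fe,Fz [-5.36858012 -2.82791767 10.59415293] [0.39840303 0.48792542 0.42384187] 0.013567569676820367
```

Call:
step_arm --series "0.002 0.01 -0.01 0;0.004 0.019 -0.01 0;0.004 0.019 -0.01 0"

```text
t: 13.88
eef_pos: [0.5531, 0.04, 0.0547]
eef_rot: [0.0, 0.103, 0.995, -0.003]
force: [-5.8, -5.8, 10.7]
opening: 0.0138
```

```bash
python3 st.py
```

```text
14.125 [0.5531 0.04   0.0547] along 41.12079456517999 lat 1.2881389169946562 yaw 168.18289289214187 Fn,Fe,Fz [-8.17342294 -3.25601104 11.0324365 ] [0.15914938 0.58139599 0.22921119] 0.01335814837464645
```

Call:
step_arm --series "0.003 0.014 -0.005 0;0.006 0.03 -0.005 0;0.006 0.03 -0.005 0"

```text
t: 14.5
eef_pos: [0.5533, 0.0402, 0.0549]
eef_rot: [0.0, 0.103, 0.995, -0.004]
force: [-5.1, -8.7, 9.4]
opening: 0.0145
```

```bash
python3 st.py
```

```text
14.75 [0.5532 0.0402 0.0549] along 41.368694103350286 lat 1.3654711122854077 yaw 168.1421037280783 Fn,Fe,Fz [-9.11333147 -2.93001802 10.43298037] [0.1457917  0.32501924 0.2663465 ] 0.01409014457160413
```

Call:
step_arm --series "0.003 0.014 -0.005 0;0.006 0.032 -0.005 0;0.006 0.032 0.015 0;0.006 0.032 0.03 0;0.006 0.032 0.04 0"

```text
t: 15.38
eef_pos: [0.5532, 0.0404, 0.0565]
eef_rot: [-0.0, 0.104, 0.995, -0.005]
force: [-1.7, -7.9, -3.2]
opening: 0.0138
```

```bash
python3 st.py
```

```text
15.625 [0.5532 0.0404 0.0565] along 41.565305131867014 lat 1.3124776766857862 yaw 168.09443907271492 Fn,Fe,Fz [-8.7231718  -0.21366896  1.20916117] [0.50374404 0.49286058 0.48076524] 0.013847622992350442
```

Call:
step_arm --series "0 0.01 0 0;0 0.01 0 0;0 0.01 0 0;0 0.01 0 0" --grip 0.6

```text
t: 16.12
eef_pos: [0.5534, 0.0411, 0.0566]
eef_rot: [-0.0, 0.104, 0.995, -0.005]
force: [0.4, 1.1, 1.0]
opening: 0.0374
```

Call:
step_arm --series "0 0 0.5 0;0 0 1.2 0;0 0 2.2 0;0 0 3 0;0 0 3 0"

```text
t: 16.75
eef_pos: [0.5547, 0.0415, 0.1801]
eef_rot: [0.002, 0.104, 0.995, -0.004]
force: [-0.7, 0.1, 0.3]
opening: 0.0373
```

```bash
python3 - <<'E'
from h import *
s=r.get_state(); print(s["t"],s["eef_pos"],s["force"],s["opening"])
m,p,d=grab("wrist"); C=cloud(m,d); np.savez("w5.npz",p=p,d=d,T=m["world_from_camera"])
P=p.astype(int); R,G,B=P[...,0],P[...,1],P[...,2]; M=(np.hypot(C[...,0]-.551,C[...,1]-.041)<.045)&(R>80)&(R>2*G)&(R>2*B)
zt=np.percentile(C[M][:,2],90); T=M&(abs(C[...,2]-zt)<.005); rc=cv2.minAreaRect(C[T][:,:2].astype(np.float32)); print("wing top z",zt,rc)
cv2.imwrite("pics/w5.png",cv2.resize(p,(768,576))[:,:,::-1])
E
```

```text
16.75 [0.55472947 0.04149651 0.18009445] [-0.74799558  0.06615515  0.29282435] 0.03728306617450444
wing top z 0.08581654897458649 ((0.5496252775192261, 0.04063207656145096), (0.012869395315647125, 0.0447736494243145), 78.37238311767578)
```

View pics/w5.png

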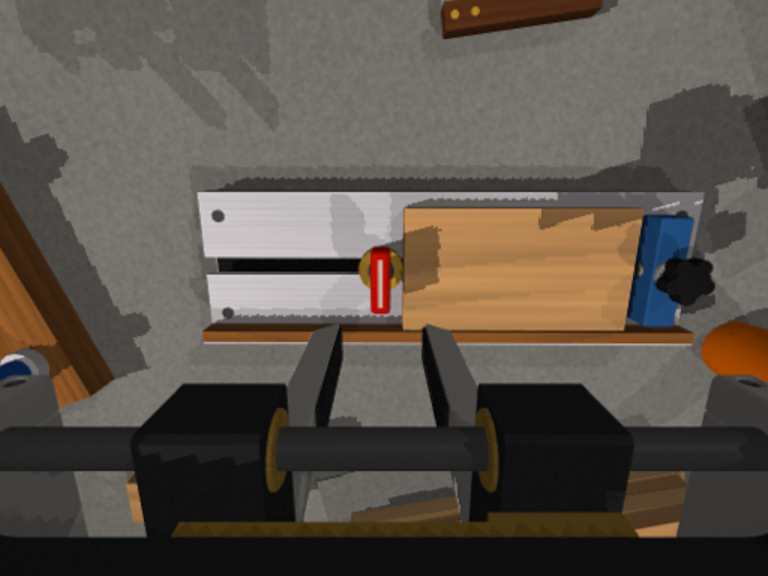

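The wrist picture shows the wing across the slot at (380,280), the collar against the board's end at (400,268), and the board's far end near the end stop at (640,265). The wing top is 55.8 mm above the bed, so the grip point is at 42.8 mm, which is the locked height. The gripper is clear, so I hand in.

```bash
python3 -c "
from cell import r
print(r.hand_in(), r.get_state()['t'])"
```

```text
the job is handed in; nothing more can be done
the job is handed in; nothing more can be done
```

I took the middle-sized red stop from the stand and lowered it into the slot about 40 mm clear of the board. I then slid it until the bumper was squeezed, pressed it about 4 mm, turned it a quarter turn, pushed on a little and let go, and handed the job in after about 17 s.

**Last checks**
- **Locked:** the wing lies across the slot within about 1°. The grip point is 42.8 mm above the bed, which is the locked height.
- **Pinched:** the collar sits against the board and the gripper is clear of everything. Just before I let go, the force on the tool along the slot was about 8.7 N, against about 1 N with the board sliding freely.

**Less certain**
- **Final pinch force:** I could not measure it after letting go. I estimate a squeeze of about 0.4–1.6 mm, or 2–4 N.
- **Position after release:** the camera put the wing about 0.5 mm further back than the arm had at release, so it may have slipped slightly.
- **Slot position:** the top and wrist cameras disagreed by about 2 mm across the slot. I went by the wrist camera, and the head went in without resistance.

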